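# Set out the autosampler's bottle tray

## Task

Set out the white bottle tray for the autosampler run: stand the white-capped bottle on the end disc next to the green wash port, the red-capped bottle on the end disc next to the yellow drain port, and the blue beaker between them on the middle disc, each upright and centred on its disc, and put the orange cover on top of the beaker so that it sits flat. Never tip over the bottles or the beaker, and leave the black-capped bottle and the tip box where they are.

Things in the scene. Friction and masses are not known exactly. Their poses are not given: they have to be found in the camera images.
- tray: Fixed flat white tray, 100 mm (its x) by 290 mm (its y, the long way) and 10 mm thick, with three flush black discs on its flat top: two end discs 66 mm across centred at y = +95 and y = -95 mm, and a middle disc 84 mm across at its centre. There are no rims or wells. Origin: centre of its underside; top at z = 10 mm.
- wash_port: Green block 34 x 34 mm, 30 mm high, with a round green stub 26 mm across on top (42 mm high in all): the wash port. Fixed. It stands beyond one end of the tray, on the tray's long centre line, 175 mm from the tray's middle and so 80 mm from the nearest end disc; which end differs from start to start. Origin: centre of its underside.
- drain_port: Yellow block 34 x 34 mm, 30 mm high, with a round yellow stub 26 mm across on top (42 mm high in all): the drain port. Fixed. It stands beyond one end of the tray, on the tray's long centre line, 175 mm from the tray's middle and so 80 mm from the nearest end disc; which end differs from start to start. Origin: centre of its underside.
- white_bottle: Closed round bottle, 42 mm across and 95 mm tall, straight-sided, grey body, white paper band low on the side, white screw cap 42 mm across on the top 26 mm. Loose, about 0.14 kg. Origin: centre of its underside, z up along its axis.
- red_bottle: Closed round bottle, 42 mm across and 95 mm tall, straight-sided, grey body, white paper band low on the side, red screw cap 42 mm across on the top 26 mm. Loose, about 0.14 kg. Origin: centre of its underside, z up along its axis.
- beaker: Open straight-sided blue plastic beaker, 60 mm across outside, 70 mm tall, walls 4 mm (52 mm across inside), flat bottom 5 mm thick. Loose, about 0.09 kg, stiff. Origin: centre of its underside, z up along its axis.
- cover: Orange cover: disc 68 mm across (z = 8 to 13 mm), upright round knob 18 mm across on its middle (z = 13 to 43 mm, for lifting), and underneath a plug (z = 0 to 8 mm) tapering from 40 mm across to 30 mm at its foot, which drops loosely into the beaker. Stands on its plug. Loose, 0.06 kg. Origin: centre of the plug's underside; seated, it is 62 mm above the beaker's origin.
- black_bottle: Closed round bottle, 42 mm across and 95 mm tall, straight-sided, amber glass body, white paper band low on the side, black screw cap 42 mm across on the top 26 mm. Loose, about 0.14 kg. Origin: centre of its underside, z up along its axis. Not part of the job: leave it standing where it is.
- tip_box: Bystander: closed box of pipette tips, 122 x 82 mm, 65 mm high, blue below and white above. Loose, about 0.35 kg. Origin: centre of its underside. Leave it where it is.

How it is judged (in metres and radians):
At the end, for the whole second after the job is handed in: Both bottles and the beaker upright (0.08 rad) on the tray, each by its own port or between, within 12 mm of the disc centre per tray axis; cover flat on the beaker, within 9 mm of its axis, 3 mm in height; all at rest; black-capped bottle and tip box within 15 mm of their starts (x of white_bottle in the frame of tray between -0.012 and 0.012 m and (y of white_bottle in the frame of tray between 0.083 and 0.107 m or y of white_bottle in the frame of tray between -0.107 and -0.083 m) and horizontal distance between white_bottle and wash_port below 0.12 m and z of white_bottle in the frame of tray between 0.007 and 0.013 m and angle between each of white_bottle, red_bottle, beaker, cover's own z axis and vertical below 0.08 rad and linear speed of each of white_bottle, red_bottle, beaker, cover below 0.01 m/s and angular speed of each of white_bottle, red_bottle, beaker, cover below 0.1 rad/s and x of red_bottle in the frame of tray between -0.012 and 0.012 m and (y of red_bottle in the frame of tray between 0.083 and 0.107 m or y of red_bottle in the frame of tray between -0.107 and -0.083 m) and horizontal distance between red_bottle and drain_port below 0.12 m and z of red_bottle in the frame of tray between 0.007 and 0.013 m and x of beaker in the frame of tray between -0.012 and 0.012 m and y of beaker in the frame of tray between -0.012 and 0.012 m and z of beaker in the frame of tray between 0.007 and 0.013 m and horizontal distance between cover and beaker below 0.009 m and z of cover in the frame of beaker between 0.059 and 0.065 m and distance of each of black_bottle, tip_box from where it was at the start of the episode below 0.015 m); the robot touches nothing.
It fails at once if a bottle or the beaker is tipped over (more than 0.7 rad from upright) (angle between any of red_bottle, white_bottle, beaker, black_bottle's own z axis and vertical above 0.7 rad).
It fails at once if the black-capped bottle or the tip box is moved by more than 15 mm (distance of any of black_bottle, tip_box from where it was at the start of the episode above 0.015 m).
It also fails if it takes over 112 s, if anything falls off the work surface, if the arm or the gripper's body presses on something with over 40 N, if the wrist force passes 120 N, or if a joint passes its speed limit or range.

## Robot

A 7-joint arm with a two-finger parallel gripper is mounted at the origin on the work surface. World frame = base frame: x ahead of the robot, y to its left, z up, the work surface at z = 0. Lengths are in mm, angles in rad, forces in N, time in s.
With the tool pointing down it reaches from about 350 to 775 mm from the base axis. Payload 3.1 kg.
Tool frame: the origin (TCP) lies at the very end of the fingers, on their centre line; the grasp point (between the pads) lies 19 mm behind it; z points along the fingers, y is the line along which they close (so a half turn about z gives the same grasp; the last joint's range is limited). The gripper opens to 85 mm and grips with 20 to 120 N. Pads are 22 mm wide; open, the fingers measure 114 mm over their backs; the gripper's body (76 mm by 85 mm) begins 54 mm behind the grasp point. The pads swing forward as they close: fully open they stand 13 mm farther back than shut.
Start: joints at [1.133, 0.311, 0.014, 1.512, -0.004, 1.319, -0.027], TCP at [212.084, -507.482, 231.304] pointing down, gripper open.
Joint ranges: [-2.7, 2.7], [-0.3, 1.91], [-1.27, 1.3], [0.12, 2.57], [-1.44, 4.58], [0.2, 2.03], [-3.05, 3.05]. Speed limits (rad/s): [2.79, 2.79, 3.14, 3.14, 3.14, 3.14, 3.14].

## Interface

Orientations are given as [roll, pitch, yaw] about the fixed x, y, z axes, in that order (R = Rz(yaw) Ry(pitch) Rx(roll)).
In Python, from rig import r, viewer gives the robot as it stands. The module is installed in compiled form; this text tells all that it offers.
- The arm moves only by the tool servo_tool, never from a script. Its argument "series" is a list that holds one entry, the list of rows, each a list of 7 numbers: the shift along the world's x, y, z in m, then the turn, a rotation vector about the world's x, y, z in rad, then the opening, from 0 (shut) to 1 (fully open). A call has 1 to 12 rows; each row shifts and turns the commanded pose from where the row before left it; what a row does not reach is not made up. A row lasts 1/10 s, in which the tool goes at most 50 mm and 8.59 degrees, less where a joint would pass 70% of its speed; a pose out of reach is approached as far as the arm can. A call with a gripper value outside its range is refused whole. The fingers move at their own pace and stop on an object; "newtons" is the grip in N (left out, the last holds). Time passes only in rows, so rows that do not move let the fingers close. It gives the time, the measured TCP pose, the force, the opening and the grip force at its end, in the units of the state.
- r.get_obs(): the state, without advancing time (a new reading comes with each control period).
- viewer.grab_frame(name): name is "scene" or "top"; returns the picture (480x640x3 uint8, red, green, blue); there is no depth.
- viewer.camera_info(name): a dict with "camera_matrix" (3x3 intrinsics, pixels), "k1" (the pictures are not rectified: a ray, as slopes to the right and down, at radius r is drawn at 1 + k1 r^2 times it, then the intrinsics apply), "R" (3x3) and "t" (3): a world point X has camera coordinates R X + t. Camera axes: x right, y down, z forward; pixel columns grow to the right and rows downward; lengths in mm; the calibration is good to about 2 mm. A picture is of the moment at which its call begins. camera_info takes no time and is no camera call.
- r.hand_in(): hands the job in; it is judged then, once.
The state is a dict: "time_s": time; "joint_pos": joint angles; "qvel": joint speeds; "joint_torque": joint torques, N m; "ee_pos": TCP position; "ee_rot": TCP orientation; "ft_force": force on the tool from outside, world axes, zero at the start; "ft_torque": the same for the moment, N m; "width": opening from 0.0 (shut) to 1.0 (fully open); "finger_force": force on a finger pad.
Only numpy, scipy, OpenCV 4.12 (cv2) and the standard library are available. Lean on these libraries where they do the work, as an engineer would, in place of code of your own. Each camera call takes 0.05 s, during which the arm holds its last target. There are 200 camera calls.

## Working session

There is one attempt and no reset: what is moved stays moved. The work goes in short steps, Python scripts to look and compute and a tool call to move; the robot and the scene stay as the last step left them, time stands still between calls to the robot, and variables do not carry over. Pictures are saved under pics/ and viewed, at most 14 in all, crops included, and the job is handed in when it is done.

Besides the shell and the picture viewer there is one more tool, called after ">>>" by a JSON object that holds its "api" and its "payload", one argument or row to a line. servo_tool: Moves the arm, as the interface text tells. Its arguments: {"type":"object","properties":{"series":{"type":"array"},"newtons":{"type":"number"}},"required":["series"]}

```bash
mkdir -p pics
python3 - <<'E'
from rig import r, viewer
import cv2
for n in("scene","top"):
    cv2.imwrite(f"pics/{n}0.png",viewer.grab_frame(n)[:,:,::-1]); print(viewer.camera_info(n))
print(r.get_obs())
E
```

```text
{'camera_matrix': array([[490.11610211,   0.        , 320.16021885],
       [  0.        , 490.11610211, 230.61307036],
       [  0.        ,   0.        ,   1.        ]]), 'k1': 0.031916001297666724, 'R': array([[-0.10970859,  0.99396149, -0.00214267],
       [ 0.63579751,  0.0685189 , -0.76880862],
       [-0.76401934, -0.08570721, -0.63947535]]), 't': array([   4.52957837, -319.94649153, 1470.44131086])}
{'camera_matrix': array([[559.5149791 ,   0.        , 313.51124669],
       [  0.        , 559.5149791 , 238.33421248],
       [  0.        ,   0.        ,   1.        ]]), 'k1': -0.12341014696459869, 'R': array([[ 0.00743705, -0.99992574,  0.00965465],
       [-0.99864075, -0.00792489, -0.05151551],
       [ 0.05158819, -0.0092584 , -0.99862553]]), 't': array([  48.92513269,  538.82130638, 1036.5413971 ])}
{'time_s': 0.1, 'joint_pos': array([ 1.13329051,  0.31169332,  0.01395476,  1.51286169, -0.00442592,
        1.31919197, -0.0271895 ]), 'qvel': array([-0.00107575,  0.00038842,  0.00023631, -0.00242105, -0.00034609,
        0.00157532, -0.00056448]), 'joint_torque': array([ 6.72140886e-04, -3.80854297e+01,  1.46639091e-01, -2.31241339e+01,
        1.23507064e-02,  8.17870838e-03, -2.01124084e-05]), 'ee_pos': array([ 211.84868783, -506.87409774,  230.3175879 ]), 'ee_rot': array([-3.13946978e+00,  5.29043801e-05,  3.95922952e-01]), 'ft_force': array([-0.08057275,  0.13938628,  0.95119226]), 'ft_torque': array([-0.00614152,  0.00791825, -0.00041674]), 'finger_force': 0.0, 'width': 1.0025073830479314}
```

View pics/top0.png

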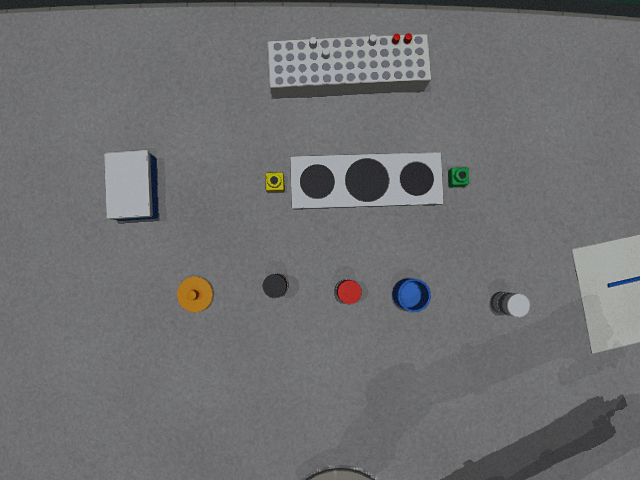

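View pics/scene0.png

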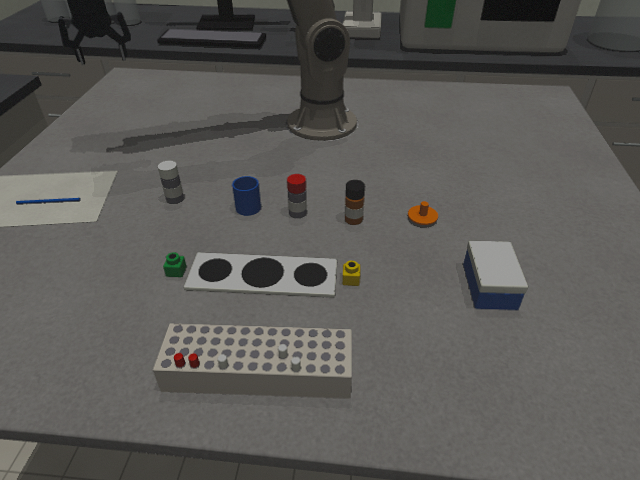

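The top picture shows the tray discs at (317,181), (367,180) and (417,178), yellow port (275,181), green port (459,176). Caps are black (275,286), red (349,292) and white (516,305); the beaker is at (411,295) and the cover at (195,294). The scene picture shows all of them upright, with nothing occluded.

```bash
cat > h.py <<'E'
from rig import r, viewer
import cv2, numpy as np
from scipy.optimize import least_squares
def proj(c,X):
    p=X@c["R"].T+c["t"]; s=p[:,:2]/p[:,2:]; s=s*(1+c["k1"]*(s**2).sum(1,keepdims=True))
    K=c["camera_matrix"]; return s@K[:2,:2].T+K[:2,2]
def cyl(*rz):
    a=np.arange(0,2*np.pi,.1); return np.vstack([np.c_[R*np.cos(a),R*np.sin(a),0*a+z] for R,z in rz])
def cen(h):
    m=cv2.moments(cv2.convexHull(h.astype(np.float32))); return np.array([m["m10"],m["m01"]])/m["m00"]
def hull(img,seed,lo,hi):
    m=cv2.inRange(cv2.cvtColor(img,cv2.COLOR_RGB2HSV),np.array(lo),np.array(hi))
    m=cv2.morphologyEx(m,cv2.MORPH_OPEN,np.ones((2,2)))
    n,L,st,C=cv2.connectedComponentsWithStats(m)
    d=np.hypot(*(C[1:]-seed).T)+1e3*(st[1:,4]<25); i=1+d.argmin()
    y,x=np.nonzero(L==i); return np.c_[x,y],st[i,4]
def locate(pts,obs,x0=(500,0)):
    # obs: list of (cam name, hull points)
    f=lambda v:np.concatenate([cen(proj(viewer.camera_info(n),pts+[v[0],v[1],0]))-cen(h) for n,h in obs])
    s=least_squares(f,x0); return s.x,s.fun
CAP=cyl((21,69),(21,95))
def area(n,pts,x): return cv2.contourArea(cv2.convexHull(proj(viewer.camera_info(n),pts+[x[0],x[1],0]).astype(np.float32)))
M=dict(red=(CAP,(0,120,60),(6,255,255)),white=(CAP,(0,0,150),(180,50,255)),beaker=(cyl((30,0),(30,70)),(105,120,20),(125,255,255)),
 cover=(cyl((34,8),(34,13),(9,43)),(8,150,60),(20,255,255)),black=(CAP,(0,0,0),(180,255,50)),
 d=(cyl((33,10)),(0,0,0),(180,255,55)),dm=(cyl((42,10)),(0,0,0),(180,255,55)))
def run(seeds,imgs):
    for k,m,sd in seeds:
        pts,lo,hi=M[m]; out=[];obs=[]
        for n,s in sd.items():
            h,a=hull(imgs[n],s,lo,hi); obs.append((n,h)); x,_=locate(pts,[(n,h)])
            out.append((n,x.round(1),a,round(area(n,pts,x))))
        print(k,locate(pts,obs)[0].round(1),out)
E
cat > m0.py <<'E'
from h import *
imgs={n:cv2.imread(f"pics/{n}0.png")[:,:,::-1].copy() for n in("top","scene")}
run([("red","red",dict(top=(349,292),scene=(297,184))),("white","white",dict(top=(517,305),scene=(169,170))),
("beaker","beaker",dict(top=(411,295),scene=(247,196))),("cover","cover",dict(top=(195,294),scene=(423,214))),
("black","black",dict(top=(275,286),scene=(355,190))),("dY","d",dict(top=(317,181),scene=(311,274))),
("dM","dm",dict(top=(367,180),scene=(263,272))),("dG","d",dict(top=(417,178),scene=(215,270)))],imgs)
E
python3 m0.py
```

```text
red [441.3   0. ] [('top', array([440.9,   0. ]), np.int32(443), 481), ('scene', array([441.4,   0. ]), np.int32(269), 348)]
white [432.1   0. ] [('top', array([416.,   0.]), np.int32(390), 487), ('scene', array([494.1,   0. ]), np.int32(126), 378)]
beaker [441.6   0. ] [('top', array([435.5,   0. ]), np.int32(1004), 947), ('scene', array([468.4,   0. ]), np.int32(897), 1024)]
cover [375.   0.] [('top', array([431.6,   0. ]), np.int32(989), 1038), ('scene', array([343.8,   0. ]), np.int32(490), 445)]
black [625.   0.] [('top', array([658.1,   0. ]), np.int32(25), 501), ('scene', array([375.,   0.]), np.int32(320), 316)]
dY [642.6   0. ] [('top', array([645.5,   0. ]), np.int32(841), 939), ('scene', array([625.,   0.]), np.int32(584), 586)]
dM [653.   0.] [('top', array([648.4,   0. ]), np.int32(1404), 1520), ('scene', array([664.1,   0. ]), np.int32(944), 1043)]
dG [662.1   0. ] [('top', array([625.,   0.]), np.int32(853), 944), ('scene', array([687.5,   0. ]), np.int32(565), 681)]
```

```bash
sed -i 's/least_squares(f,x0)/least_squares(f,x0,diff_step=.01)/; s/x0=(500,0)/x0=(500,100)/; s/np.ones((2,2))/np.ones((3,3))/' h.py
sed -i 's/(0,0,150),(180,50/(0,0,135),(180,60/; s/(180,255,50)/(180,255,60)/; s/(0,120,60),(6/(0,120,40),(8/' h.py
python3 m0.py
python3 - <<'E'
import cv2
t=cv2.imread("pics/top0.png");s=cv2.imread("pics/scene0.png")
for im,y,x0,x1 in((t,305,495,532),(t,286,260,292),(s,168,155,182),(s,177,155,182),(s,190,344,368),):print([int(v) for v in cv2.cvtColor(im,cv2.COLOR_BGR2HSV)[y,x0:x1,2]])
E
```

```text
red [441.5  -9.3] [('top', array([442.5,  -8.9]), np.int32(441), 483), ('scene', array([436.1, -10.7]), np.int32(251), 345)]
white [ 415.3 -312.9] [('top', array([ 418.7, -312.5]), np.int32(409), 547), ('scene', array([ 397. , -319.3]), np.int32(133), 324)]
beaker [ 434.9 -126.8] [('top', array([ 435.6, -126.5]), np.int32(1004), 1065), ('scene', array([ 431.4, -127.9]), np.int32(888), 970)]
cover [431.2 276. ] [('top', array([432.1, 276.2]), np.int32(989), 1035), ('scene', array([428. , 276.1]), np.int32(490), 541)]
black [451.7 120.7] [('top', array([452.4, 120.6]), np.int32(445), 478), ('scene', array([448.6, 120.9]), np.int32(334), 360)]
dY [646.8  47.2] [('top', array([647.7,  47.7]), np.int32(802), 941), ('scene', array([644.9,  46.6]), np.int32(584), 622)]
dM [650.6 -47.5] [('top', array([651.4, -46.9]), np.int32(1392), 1512), ('scene', array([648.7, -48.5]), np.int32(944), 993)]
dG [ 654.2 -142.7] [('top', array([ 654.6, -142.2]), np.int32(851), 919), ('scene', array([ 653. , -143.6]), np.int32(565), 606)]
[63, 65, 88, 49, 43, 42, 42, 62, 72, 70, 72, 66, 118, 183, 176, 173, 175, 176, 176, 173, 175, 176, 176, 174, 175, 175, 171, 173, 175, 174, 173, 172, 175, 176, 160, 126, 112]
[113, 113, 78, 51, 52, 56, 51, 54, 53, 50, 49, 54, 50, 51, 49, 53, 53, 55, 55, 52, 52, 57, 51, 56, 56, 56, 17, 77, 61, 103, 104, 103]
[106, 106, 106, 110, 155, 157, 158, 159, 158, 157, 157, 158, 160, 159, 157, 158, 158, 135, 84, 71, 73, 69, 78, 94, 95, 92, 96]
[98, 98, 100, 99, 97, 85, 76, 79, 82, 81, 82, 82, 83, 83, 82, 83, 82, 80, 80, 79, 59, 43, 50, 41, 61, 93, 95]
[101, 74, 27, 26, 28, 31, 27, 34, 31, 32, 31, 38, 35, 37, 35, 27, 29, 31, 30, 23, 53, 90, 103, 102]
```

```bash
sed -i 's/white=(CAP/white=(cyl((21,95))/' h.py; python3 m0.py | sed -n 2p; grep -n "cyl((21,95))" h.py | head -2
```

```text
white [ 419.1 -308.3] [('top', array([ 419.5, -308. ]), np.int32(409), 430), ('scene', array([ 416.6, -309.6]), np.int32(133), 145)]
23:M=dict(red=(CAP,(0,120,40),(8,255,255)),white=(cyl((21,95)),(0,0,135),(180,60,255)),beaker=(cyl((30,0),(30,70)),(105,120,20),(125,255,255)),
```

>>> {"api": "servo_tool", "payload": {
  "series": [
    [[0.026, 0.025, -0.01, 0, 0, -0.05, 1], [0.026, 0.025, -0.01, 0, 0, -0.05, 1], [0.026, 0.025, -0.01, 0, 0, -0.05, 1], [0.026, 0.025, -0.01, 0, 0, -0.05, 1], [0.026, 0.025, -0.01, 0, 0, -0.05, 1], [0.026, 0.025, -0.01, 0, 0, -0.05, 1], [0.026, 0.025, -0.01, 0, 0, -0.05, 1], [0.025, 0.024, -0.01, 0, 0, -0.046, 1], [0, 0, 0, 0, 0, 0, 1], [0, 0, 0, 0, 0, 0, 1]]
  ],
  "newtons": 40
}}

```text
time_s: 1.1
ee_pos: [419.2, -307.4, 150.5]
ee_rot: [-3.141, 0.002, 0.003]
ft_force: [-0.3, -1.3, -0.1]
width: 0.999
finger_force: 0.0
```

>>> {"api": "servo_tool", "payload": {
  "series": [
    [[0, -0.001, -0.02, 0, 0, 0, 1], [0, 0, -0.02, 0, 0, 0, 1], [0, 0, -0.02, 0, 0, 0, 1], [0, 0, -0.02, 0, 0, 0, 1], [0, 0, -0.02, 0, 0, 0, 1], [0, 0, -0.015, 0, 0, 0, 1], [0, 0, 0, 0, 0, 0, 1], [0, 0, 0, 0, 0, 0, 0.4], [0, 0, 0, 0, 0, 0, 0.2], [0, 0, 0, 0, 0, 0, 0.2], [0, 0, 0, 0, 0, 0, 0.2], [0, 0, 0, 0, 0, 0, 0.2]]
  ]
}}

```text
time_s: 2.3
ee_pos: [419.9, -310.0, 37.6]
ee_rot: [3.14, -0.002, -0.0]
ft_force: [-0.9, -0.1, 5.7]
width: 0.481
finger_force: 40.2
```

>>> {"api": "servo_tool", "payload": {
  "series": [
    [[0, 0, 0, 0, 0, 0, 0.2], [0, 0, 0, 0, 0, 0, 0.2], [0, 0, 0, 0, 0, 0, 0.2]]
  ]
}}

```text
time_s: 2.6
ee_pos: [419.9, -310.0, 37.6]
ee_rot: [3.14, -0.002, 0.0]
ft_force: [-0.3, 0.6, 6.8]
width: 0.484
finger_force: 40.2
```

>>> {"api": "servo_tool", "payload": {
  "series": [
    [[0, 0, 0.015, 0, 0, 0, 0.2], [0, 0, 0.02, 0, 0, 0, 0.2], [0, 0, 0.025, 0, 0, 0, 0.2], [0.03, 0.02, 0.015, 0, 0, 0, 0.2], [0.03, 0.021, 0, 0, 0, 0, 0.2], [0.03, 0.021, 0, 0, 0, 0, 0.2], [0.03, 0.021, 0, 0, 0, 0, 0.2], [0.03, 0.021, 0, 0, 0, 0, 0.2], [0.03, 0.021, 0, 0, 0, 0, 0.2], [0.03, 0.021, 0, 0, 0, 0, 0.2], [0.015, 0.011, 0, 0, 0, 0, 0.2], [0.01, 0.01, 0, 0, 0, 0, 0.2]]
  ]
}}

```text
time_s: 3.8
ee_pos: [654.8, -140.5, 110.2]
ee_rot: [-3.141, 0.001, 0.002]
ft_force: [0.6, -1.1, -1.8]
width: 0.478
finger_force: 40.1
```

>>> {"api": "servo_tool", "payload": {
  "series": [
    [[0, 0, 0, 0, 0, 0, 0.2], [0, 0, 0, 0, 0, 0, 0.2], [0, 0, 0, 0, 0, 0, 0.2]]
  ]
}}

```text
time_s: 4.1
ee_pos: [652.7, -144.8, 111.2]
ee_rot: [3.14, 0.002, -0.003]
ft_force: [-0.2, -0.1, -2.6]
width: 0.482
finger_force: 40.1
```

>>> {"api": "servo_tool", "payload": {
  "series": [
    [[0, 0, -0.02, 0, 0, 0, 0.2], [0, 0, -0.02, 0, 0, 0, 0.2], [0, 0, -0.012, 0, 0, 0, 0.2], [0, 0, -0.006, 0, 0, 0, 0.2], [0, 0, -0.004, 0, 0, 0, 0.2], [0, 0, -0.002, 0, 0, 0, 0.2], [0, 0, 0, 0, 0, 0, 0.2], [0, 0, 0, 0, 0, 0, 0.2], [0, 0, 0, 0, 0, 0, 0.2]]
  ]
}}

```text
time_s: 5.0
ee_pos: [654.6, -142.4, 47.9]
ee_rot: [3.141, -0.001, 0.0]
ft_force: [-0.4, -0.4, -2.2]
width: 0.481
finger_force: 40.1
```

>>> {"api": "servo_tool", "payload": {
  "series": [
    [[0, 0, -0.001, 0, 0, 0, 0.2], [0, 0, 0, 0, 0, 0, 0.2], [0, 0, 0, 0, 0, 0, 0.2]]
  ]
}}

```text
time_s: 5.3
ee_pos: [654.6, -142.5, 47.7]
ee_rot: [3.141, -0.001, -0.0]
ft_force: [-2.0, 0.4, 6.1]
width: 0.483
finger_force: 40.7
```

>>> {"api": "servo_tool", "payload": {
  "series": [
    [[0, 0, 0, 0, 0, 0, 0.55], [0, 0, 0, 0, 0, 0, 0.65], [0, 0, 0, 0, 0, 0, 0.8], [0, 0, 0, 0, 0, 0, 0.95], [0, 0, 0, 0, 0, 0, 1], [0, 0, 0.02, 0, 0, 0, 1], [0, 0, 0.025, 0, 0, 0, 1], [0, 0, 0.03, 0, 0, 0, 1], [0, 0, 0.03, 0, 0, 0, 1], [0, 0, 0, 0, 0, 0, 1]]
  ]
}}

```text
time_s: 6.3
ee_pos: [657.7, -143.0, 157.2]
ee_rot: [3.14, -0.011, -0.0]
ft_force: [1.8, -0.1, 0.2]
width: 1.002
finger_force: 0.0
```

>>> {"api": "servo_tool", "payload": {
  "series": [
    [[-0.015, 0.01, 0, 0, 0, 0, 1], [-0.025, 0.016, 0, 0, 0, 0, 1], [-0.03, 0.019, 0, 0, 0, 0, 1], [-0.03, 0.019, 0, 0, 0, 0, 1], [-0.03, 0.019, 0, 0, 0, 0, 1], [-0.03, 0.019, 0, 0, 0, 0, 1], [-0.025, 0.016, 0, 0, 0, 0, 1], [-0.017, 0.01, 0, 0, 0, 0, 1], [-0.01, 0.005, 0, 0, 0, 0, 1], [0, 0, 0, 0, 0, 0, 1], [0, 0, 0, 0, 0, 0, 1]]
  ]
}}

```text
time_s: 7.4
ee_pos: [442.9, -10.2, 151.4]
ee_rot: [3.141, -0.001, -0.001]
ft_force: [-0.7, -0.2, -0.2]
width: 0.999
finger_force: 0.0
```

Run:
```python
from h import *
im=viewer.grab_frame("top"); cv2.imwrite("pics/top1.png",im[:,:,::-1])
M["wt"]=(cyl((21,105)),)+M["white"][1:]
# cap touches white tray in the picture: crop by lower part
print(r.get_obs()["ee_pos"],r.get_obs()["ee_rot"])
cv2.imwrite("pics/c1.png",cv2.resize(im[130:330,250:520,::-1],None,fx=2.9,fy=2.9))
```

```text
[443.19298054 -10.33345549 151.3602877 ] [ 3.14127434e+00 -1.12508227e-03 -1.37779161e-03]
```

View pics/c1.png

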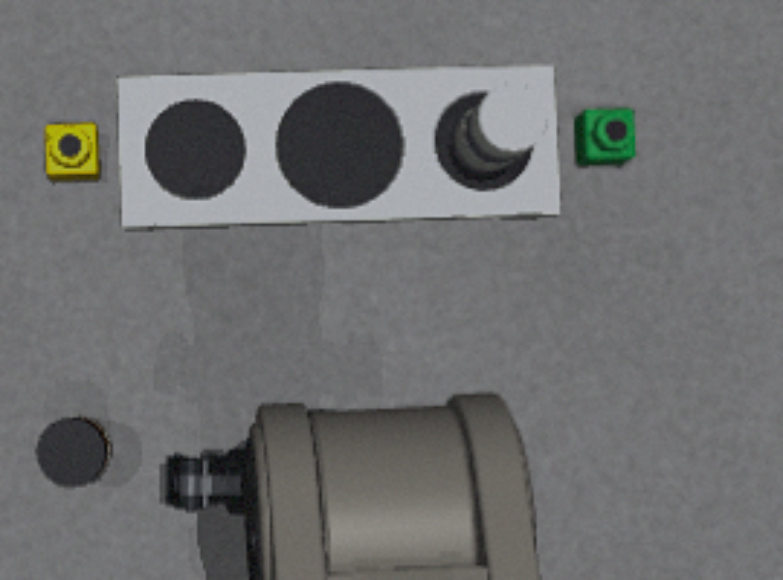

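The white bottle stands on the green-end disc, cap top at about (428,171) in the full picture. The middle and yellow-end discs are free, and the arm covers red. I'll check the projection numerically.

Run:
```python
from h import *
c=viewer.camera_info("top"); p=proj(c,cyl((21,105))+[654,-142.5,0])
im=cv2.resize(cv2.imread("pics/top1.png")[150:210,390:470],None,fx=6,fy=6,interpolation=cv2.INTER_CUBIC)
q=((p-[390,150]+.5)*6).astype(int); cv2.polylines(im,[q],True,(0,0,255))
im=cv2.convertScaleAbs(im,alpha=2,beta=-140)
s=viewer.grab_frame("scene"); c=viewer.camera_info("scene"); p=proj(c,cyl((21,105),(21,10))+[654,-142.5,0])
b=cv2.resize(s[190:300,160:270,::-1],None,fx=3.27,fy=3.27,interpolation=cv2.INTER_CUBIC)
cv2.polylines(b,[cv2.convexHull(((p-[160,190]+.5)*3.27).astype(int))],True,(0,0,255))
cv2.imwrite("pics/c2.png",np.hstack([im[:,:420],b[:360,:360]]))
```

```text
(no output)
```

View pics/c2.png

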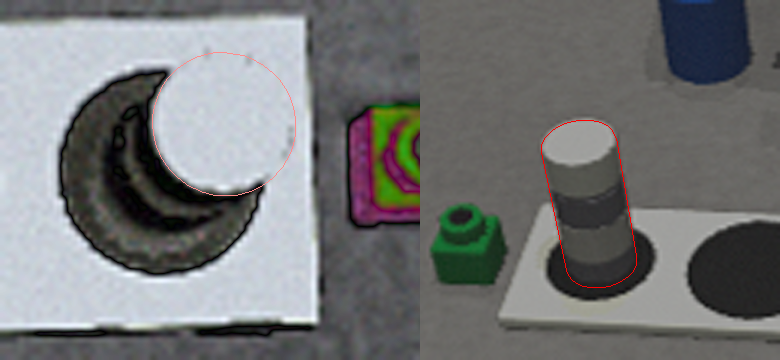

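Both overlays match the bottle outline closely, so white is centred and commanded positions are reliable. Next is red, using the same pattern.

>>> {"api": "servo_tool", "payload": {
  "series": [
    [[0, 0, -0.02, 0, 0, 0, 1], [0, 0, -0.02, 0, 0, 0, 1], [0, 0, -0.02, 0, 0, 0, 1], [0, 0, -0.02, 0, 0, 0, 1], [0, 0, -0.02, 0, 0, 0, 1], [0, 0, -0.015, 0, 0, 0, 1], [0, 0, 0, 0, 0, 0, 1], [0, 0, 0, 0, 0, 0, 0.4], [0, 0, 0, 0, 0, 0, 0.2], [0, 0, 0, 0, 0, 0, 0.2], [0, 0, 0, 0, 0, 0, 0.2], [0, 0, 0, 0, 0, 0, 0.2]]
  ]
}}

```text
time_s: 8.7
ee_pos: [443.3, -9.5, 37.3]
ee_rot: [3.141, -0.003, -0.0]
ft_force: [-0.4, -0.5, 5.6]
width: 0.478
finger_force: 39.9
```

>>> {"api": "servo_tool", "payload": {
  "series": [
    [[0, 0, 0, 0, 0, 0, 0.2], [0, 0, 0, 0, 0, 0, 0.2], [0, 0, 0, 0, 0, 0, 0.2]]
  ]
}}

```text
time_s: 9.0
ee_pos: [443.3, -9.5, 37.3]
ee_rot: [3.141, -0.003, -0.0]
ft_force: [0.3, 0.0, 5.6]
width: 0.482
finger_force: 40.0
```

>>> {"api": "servo_tool", "payload": {
  "series": [
    [[0, 0, 0.015, 0, 0, 0, 0.2], [0, 0, 0.02, 0, 0, 0, 0.2], [0, 0, 0.025, 0, 0, 0, 0.2], [0.025, 0.005, 0.015, 0, 0, 0, 0.2], [0.03, 0.008, 0, 0, 0, 0, 0.2], [0.03, 0.01, 0, 0, 0, 0, 0.2], [0.03, 0.01, 0, 0, 0, 0, 0.2], [0.03, 0.01, 0, 0, 0, 0, 0.2], [0.03, 0.008, 0, 0, 0, 0, 0.2], [0.02, 0.004, 0, 0, 0, 0, 0.2], [0.01, 0.002, 0, 0, 0, 0, 0.2], [0, 0, 0, 0, 0, 0, 0.2]]
  ]
}}

```text
time_s: 10.2
ee_pos: [647.5, 48.0, 110.0]
ee_rot: [-3.141, 0.001, 0.0]
ft_force: [-0.6, 0.1, -0.7]
width: 0.485
finger_force: 39.9
```

>>> {"api": "servo_tool", "payload": {
  "series": [
    [[0, 0, -0.02, 0, 0, 0, 0.2], [0, 0, -0.02, 0, 0, 0, 0.2], [0, 0, -0.012, 0, 0, 0, 0.2], [0, 0, -0.006, 0, 0, 0, 0.2], [0, 0, -0.004, 0, 0, 0, 0.2], [0, 0, -0.002, 0, 0, 0, 0.2], [0, 0, -0.001, 0, 0, 0, 0.2], [0, 0, 0, 0, 0, 0, 0.2], [0, 0, 0, 0, 0, 0, 0.2]]
  ]
}}

```text
time_s: 11.1
ee_pos: [647.5, 47.5, 47.5]
ee_rot: [3.142, -0.001, -0.0]
ft_force: [-1.3, -0.3, 4.1]
width: 0.482
finger_force: 40.2
```

>>> {"api": "servo_tool", "payload": {
  "series": [
    [[0, 0, 0, 0, 0, 0, 0.55], [0, 0, 0, 0, 0, 0, 0.65], [0, 0, 0, 0, 0, 0, 0.8], [0, 0, 0, 0, 0, 0, 0.95], [0, 0, 0, 0, 0, 0, 1], [0, 0, 0.02, 0, 0, 0, 1], [0, 0, 0.025, 0, 0, 0, 1], [0, 0, 0.03, 0, 0, 0, 1], [0, 0, 0.03, 0, 0, 0, 1], [0, 0, 0, 0, 0, 0, 1]]
  ]
}}

```text
time_s: 12.1
ee_pos: [650.7, 48.2, 157.1]
ee_rot: [-3.14, -0.011, -0.0]
ft_force: [0.7, 0.4, 1.2]
width: 1.005
finger_force: 0.0
```

>>> {"api": "servo_tool", "payload": {
  "series": [
    [[-0.01, -0.01, 0, 0, 0, 0, 1], [-0.02, -0.02, 0, 0, 0, 0, 1], [-0.03, -0.024, 0, 0, 0, 0, 1], [-0.03, -0.024, 0, 0, 0, 0, 1], [-0.03, -0.024, 0, 0, 0, 0, 1], [-0.03, -0.024, 0, 0, 0, 0, 1], [-0.03, -0.024, 0, 0, 0, 0, 1], [-0.02, -0.014, 0, 0, 0, 0, 1], [-0.01, -0.008, 0, 0, 0, 0, 1], [-0.002, -0.002, 0, 0, 0, 0, 1], [0, 0, 0, 0, 0, 0, 1], [0, 0, 0, 0, 0, 0, 1]]
  ]
}}

```text
time_s: 13.3
ee_pos: [436.4, -125.2, 151.3]
ee_rot: [-3.141, -0.001, 0.002]
ft_force: [-0.3, 0.4, -0.3]
width: 1.002
finger_force: 0.0
```

>>> {"api": "servo_tool", "payload": {
  "series": [
    [[0, 0, -0.02, 0, 0, 0, 1], [0, 0, -0.02, 0, 0, 0, 1], [0, 0, -0.02, 0, 0, 0, 1], [0, 0, -0.02, 0, 0, 0, 1], [0, 0, -0.02, 0, 0, 0, 1], [0, 0, -0.015, 0, 0, 0, 1], [0, 0, -0.01, 0, 0, 0, 1], [0, 0, 0, 0, 0, 0, 1], [0, 0, 0, 0, 0, 0, 0.6], [0, 0, 0, 0, 0, 0, 0.5], [0, 0, 0, 0, 0, 0, 0.5], [0, 0, 0, 0, 0, 0, 0.5]]
  ],
  "newtons": 30
}}

```text
time_s: 14.5
ee_pos: [436.4, -126.5, 27.4]
ee_rot: [3.141, -0.003, 0.0]
ft_force: [0.6, 0.3, 3.3]
width: 0.702
finger_force: 32.9
```

>>> {"api": "servo_tool", "payload": {
  "series": [
    [[0, 0, 0, 0, 0, 0, 0.5], [0, 0, 0, 0, 0, 0, 0.5], [0, 0, 0, 0, 0, 0, 0.5]]
  ]
}}

```text
time_s: 14.8
ee_pos: [436.4, -126.5, 27.4]
ee_rot: [3.141, -0.003, 0.0]
ft_force: [-0.0, 1.0, 5.7]
width: 0.7
finger_force: 33.0
```

>>> {"api": "servo_tool", "payload": {
  "series": [
    [[0, 0, 0.015, 0, 0, 0, 0.5], [0, 0, 0.02, 0, 0, 0, 0.5], [0, 0, 0.025, 0, 0, 0, 0.5], [0.02, 0.015, 0.015, 0, 0, 0, 0.5], [0.025, 0.02, 0, 0, 0, 0, 0.5], [0.025, 0.02, 0, 0, 0, 0, 0.5], [0.03, 0.015, 0, 0, 0, 0, 0.5], [0.03, 0.009, 0, 0, 0, 0, 0.5], [0.03, 0, 0, 0, 0, 0, 0.5], [0.03, 0, 0, 0, 0, 0, 0.5], [0.02, 0, 0, 0, 0, 0, 0.5], [0.0055, 0, 0, 0, 0, 0, 0.5]]
  ]
}}

```text
time_s: 16.0
ee_pos: [651.7, -47.6, 100.1]
ee_rot: [3.141, 0.0, -0.0]
ft_force: [-0.3, -0.0, -1.4]
width: 0.702
finger_force: 33.0
```

>>> {"api": "servo_tool", "payload": {
  "series": [
    [[0, 0, 0, 0, 0, 0, 0.5], [0, 0, 0, 0, 0, 0, 0.5], [0, 0, -0.02, 0, 0, 0, 0.5], [0, 0, -0.02, 0, 0, 0, 0.5], [0, 0, -0.012, 0, 0, 0, 0.5], [0, 0, -0.006, 0, 0, 0, 0.5], [0, 0, -0.004, 0, 0, 0, 0.5], [0, 0, -0.002, 0, 0, 0, 0.5], [0, 0, -0.001, 0, 0, 0, 0.5], [0, 0, 0, 0, 0, 0, 0.5], [0, 0, 0, 0, 0, 0, 0.5]]
  ]
}}

```text
time_s: 17.1
ee_pos: [650.9, -47.5, 37.5]
ee_rot: [3.141, -0.001, -0.0]
ft_force: [-3.1, -0.7, 5.5]
width: 0.709
finger_force: 33.3
```

>>> {"api": "servo_tool", "payload": {
  "series": [
    [[0, 0, 0, 0, 0, 0, 0.75], [0, 0, 0, 0, 0, 0, 0.8], [0, 0, 0, 0, 0, 0, 0.88], [0, 0, 0, 0, 0, 0, 0.9], [0, 0, 0, 0, 0, 0, 0.9], [0, 0, 0.02, 0, 0, 0, 0.9], [0, 0, 0.025, 0, 0, 0, 0.9], [0, 0, 0.03, 0, 0, 0, 0.9], [0, 0, 0.03, 0, 0, 0, 0.9], [0, 0, 0.01, 0, 0, 0, 0.9], [0, 0, 0, 0, 0, 0, 0.9]]
  ]
}}

```text
time_s: 18.2
ee_pos: [652.0, -47.4, 153.2]
ee_rot: [3.141, -0.004, -0.0]
ft_force: [-0.3, 0.1, -0.6]
width: 0.897
finger_force: 0.0
```

>>> {"api": "servo_tool", "payload": {
  "series": [
    [[-0.01, 0.01, 0, 0, 0, 0, 0.6], [-0.02, 0.023, 0, 0, 0, 0, 0.6], [-0.025, 0.03, 0, 0, 0, 0, 0.6], [-0.025, 0.035, 0, 0, 0, 0, 0.6], [-0.025, 0.035, 0, 0, 0, 0, 0.6], [-0.025, 0.035, 0, 0, 0, 0, 0.6], [-0.025, 0.035, 0, 0, 0, 0, 0.6], [-0.025, 0.035, 0, 0, 0, 0, 0.6], [-0.02, 0.035, 0, 0, 0, 0, 0.6], [-0.01, 0.03, 0, 0, 0, 0, 0.6], [-0.006, 0.015, 0, 0, 0, 0, 0.6], [-0.003, 0.005, 0, 0, 0, 0, 0.6]]
  ]
}}

```text
time_s: 19.4
ee_pos: [429.0, 277.3, 149.5]
ee_rot: [3.141, 0.004, 0.005]
ft_force: [-0.5, -0.0, -0.1]
width: 0.599
finger_force: 0.0
```

>>> {"api": "servo_tool", "payload": {
  "series": [
    [[0, 0, 0, 0, 0, 0, 0.6], [0, 0, 0, 0, 0, 0, 0.6], [0, 0, 0, 0, 0, 0, 0.6]]
  ]
}}

```text
time_s: 19.7
ee_pos: [432.3, 273.6, 150.8]
ee_rot: [3.14, 0.0, -0.003]
ft_force: [-0.1, -0.5, 0.7]
width: 0.598
finger_force: 0.0
```

Run:
```python
from h import *
s=viewer.grab_frame("scene");t=viewer.grab_frame("top"); cv2.imwrite("pics/scene3.png",s[:,:,::-1])
for n,im,o,k,w in(("top",t,(290,140),2.4,(165,85)),("scene",s,(160,180),2.0,(200,130))):
    c=viewer.camera_info(n); b=cv2.resize(im[o[1]:o[1]+w[1],o[0]:o[0]+w[0],::-1],None,fx=k,fy=k,interpolation=cv2.INTER_CUBIC)
    for q in (cyl((21,105),(21,10))+[654,-142.5,0],cyl((21,105),(21,10))+[647,47.5,0],cyl((30,10),(30,80))+[650.5,-47.2,0]):
        cv2.polylines(b,[cv2.convexHull(((proj(c,q)-o+.5)*k).astype(int))],True,(0,255,255))
    globals()["b_"+n]=b
b_top=cv2.resize(b_top,(400,206)); out=np.vstack([b_top,b_scene]); cv2.imwrite("pics/c3.png",out); print(r.get_obs()["ee_pos"])
```

```text
[432.28611792 274.17765587 151.12442032]
```

View pics/c3.png

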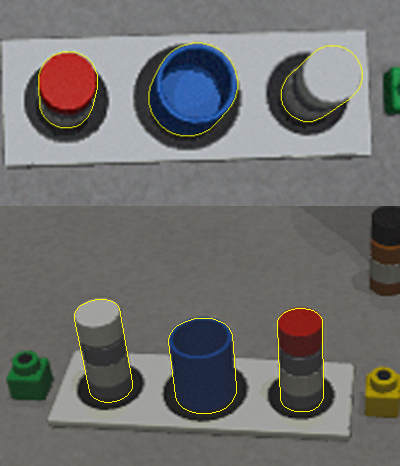

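All three are upright on their discs and match the overlays. Next, grip the cover's knob.

>>> {"api": "servo_tool", "payload": {
  "series": [
    [[0.0005, 0.0005, -0.025, 0, 0, 0, 0.6], [0, 0, -0.03, 0, 0, 0, 0.6], [0, 0, -0.03, 0, 0, 0, 0.6], [0, 0, -0.025, 0, 0, 0, 0.6], [0, 0, -0.015, 0, 0, 0, 0.6], [0, 0, -0.008, 0, 0, 0, 0.6], [0, 0, 0, 0, 0, 0, 0.6], [0, 0, 0, 0, 0, 0, 0.4], [0, 0, 0, 0, 0, 0, 0.3], [0, 0, 0, 0, 0, 0, 0.1], [0, 0, 0, 0, 0, 0, 0.05], [0, 0, 0, 0, 0, 0, 0.05]]
  ]
}}

```text
time_s: 21.0
ee_pos: [433.0, 276.5, 19.4]
ee_rot: [-3.141, -0.002, -0.0]
ft_force: [-0.4, -1.6, 5.6]
width: 0.195
finger_force: 29.6
```

>>> {"api": "servo_tool", "payload": {
  "series": [
    [[0, 0, 0, 0, 0, 0, 0.05], [0, 0, 0, 0, 0, 0, 0.05], [0, 0, 0, 0, 0, 0, 0.05], [0, 0, 0, 0, 0, 0, 0.05]]
  ]
}}

```text
time_s: 21.4
ee_pos: [433.0, 276.5, 19.4]
ee_rot: [-3.141, -0.002, -0.0]
ft_force: [-0.7, -1.0, 6.3]
width: 0.198
finger_force: 29.6
```

>>> {"api": "servo_tool", "payload": {
  "series": [
    [[0, 0, 0.015, 0, 0, 0, 0.05], [0, 0, 0.025, 0, 0, 0, 0.05], [0, 0, 0.03, 0, 0, 0, 0.05], [0, 0, 0.03, 0, 0, 0, 0.05], [0, 0, 0.025, 0, 0, 0, 0.05], [0.005, -0.005, 0.015, 0, 0, 0, 0.05], [0.01, -0.015, 0, 0, 0, 0, 0.05], [0, 0, 0, 0, 0, 0, 0.05]]
  ]
}}

```text
time_s: 22.2
ee_pos: [448.8, 253.3, 158.4]
ee_rot: [3.14, -0.002, -0.005]
ft_force: [0.4, 0.1, -0.5]
width: 0.197
finger_force: 29.5
```

>>> {"api": "servo_tool", "payload": {
  "series": [
    [[0.015, -0.025, 0, 0, 0, 0, 0.05], [0.02, -0.03, 0, 0, 0, 0, 0.05], [0.02, -0.03, 0, 0, 0, 0, 0.05], [0.02, -0.03, 0, 0, 0, 0, 0.05], [0.02, -0.03, 0, 0, 0, 0, 0.05], [0.02, -0.03, 0, 0, 0, 0, 0.05], [0.02, -0.03, 0, 0, 0, 0, 0.05], [0.02, -0.03, 0, 0, 0, 0, 0.05], [0.02, -0.03, 0, 0, 0, 0, 0.05], [0.0185, -0.025, 0, 0, 0, 0, 0.05], [0.01, -0.0135, 0, 0, 0, 0, 0.05], [0, 0, 0, 0, 0, 0, 0.05]]
  ]
}}

```text
time_s: 23.4
ee_pos: [650.6, -50.7, 156.4]
ee_rot: [3.14, 0.002, -0.005]
ft_force: [-0.4, 0.2, -0.8]
width: 0.197
finger_force: 29.5
```

>>> {"api": "servo_tool", "payload": {
  "series": [
    [[0, 0, 0, 0, 0, 0, 0.05], [0, 0, 0, 0, 0, 0, 0.05], [0, 0, -0.015, 0, 0, 0, 0.05], [0, 0, -0.02, 0, 0, 0, 0.05], [0, 0, -0.013, 0, 0, 0, 0.05], [0, 0, 0, 0, 0, 0, 0.05], [0, 0, 0, 0, 0, 0, 0.05]]
  ]
}}

```text
time_s: 24.1
ee_pos: [650.4, -46.6, 110.5]
ee_rot: [-3.141, 0.0, 0.001]
ft_force: [0.4, 0.6, -1.0]
width: 0.199
finger_force: 29.5
```

Run:
```python
from h import *
s=viewer.grab_frame("scene"); print(r.get_obs()["ee_pos"],r.get_obs()["width"])
b=cv2.resize(s[110:310,130:370,::-1],None,fx=2.5,fy=2.5,interpolation=cv2.INTER_CUBIC); c=viewer.camera_info("scene")
for q in(cyl((30,10),(30,80))+[650.5,-47.2,0],cyl((34,93),(34,98))+[650.5,-47.2,0]): cv2.polylines(b,[cv2.convexHull(((proj(c,q)-[130,110]+.5)*2.5).astype(int))],True,(0,255,255))
cv2.imwrite("pics/c4.png",b)
```

```text
[651.10612536 -46.91772524 111.25972235] 0.20034646653523952
```

View pics/c4.png

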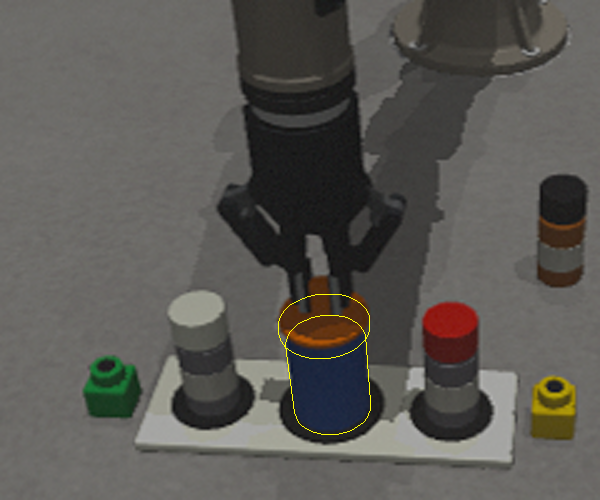

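The overlay I drew assumed a lower cover. The cover looks higher or farther back than predicted, so I'll measure before lowering.

Run:
```python
from h import *
s=viewer.grab_frame("scene"); t=viewer.grab_frame("top")
out=[]
for n,im,o,w in(("scene",s,(225,210),(75,80)),("top",t,(325,140),(75,80))):
    c=viewer.camera_info(n); b=cv2.resize(im[o[1]:o[1]+w[1],o[0]:o[0]+w[0],::-1],None,fx=5,fy=5,interpolation=cv2.INTER_CUBIC); b=cv2.convertScaleAbs(b,alpha=1.5)
    for q,col in((cyl((30,80))+[650.5,-47.2,0],(0,255,0)),(cyl((34,105))+[650.5,-47.4,0],(0,255,255)),(cyl((34,100))+[650.5,-47.4,0],(255,255,0))): cv2.polylines(b,[cv2.convexHull(((proj(c,q)-o+.5)*5).astype(int))],True,col)
    out.append(b)
cv2.imwrite("pics/c5.png",np.hstack(out))
```

```text
(no output)
```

View pics/c5.png

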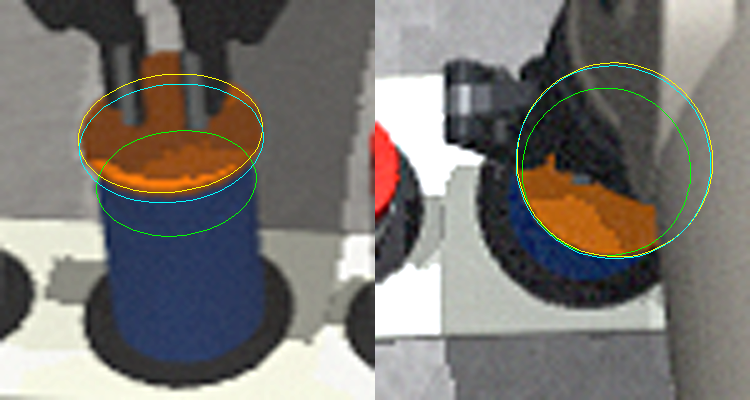

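With the disc top at z = 105 the prediction matches in both views, so the cover is centred and level. Lowering now.

>>> {"api": "servo_tool", "payload": {
  "series": [
    [[0, 0, -0.006, 0, 0, 0, 0.05], [0, 0, -0.006, 0, 0, 0, 0.05], [0, 0, -0.004, 0, 0, 0, 0.05], [0, 0, -0.002, 0, 0, 0, 0.05], [0, 0, -0.001, 0, 0, 0, 0.05], [0, 0, 0, 0, 0, 0, 0.05], [0, 0, 0, 0, 0, 0, 0.05]]
  ]
}}

```text
time_s: 24.95
ee_pos: [650.8, -47.3, 91.6]
ee_rot: [-3.141, -0.001, 0.0]
ft_force: [-0.8, -0.4, 1.4]
width: 0.193
finger_force: 29.7
```

>>> {"api": "servo_tool", "payload": {
  "series": [
    [[0, 0, -0.001, 0, 0, 0, 0.05], [0, 0, 0, 0, 0, 0, 0.05], [0, 0, 0, 0, 0, 0, 0.05]]
  ]
}}

```text
time_s: 25.25
ee_pos: [650.9, -47.3, 91.6]
ee_rot: [-3.142, -0.001, -0.0]
ft_force: [-2.0, 0.4, 4.7]
width: 0.197
finger_force: 30.2
```

Seated at the expected height with light contact. Releasing and retreating.

>>> {"api": "servo_tool", "payload": {
  "series": [
    [[0, 0, 0, 0, 0, 0, 0.25], [0, 0, 0, 0, 0, 0, 0.32], [0, 0, 0, 0, 0, 0, 0.4], [0, 0, 0, 0, 0, 0, 0.5], [0, 0, 0, 0, 0, 0, 0.5], [0, 0, 0.015, 0, 0, 0, 0.5], [0, 0, 0.025, 0, 0, 0, 0.5], [0, 0, 0.03, 0, 0, 0, 0.5], [0, 0, 0.02, 0, 0, 0, 0.5], [-0.02, 0, 0, 0, 0, 0, 0.5], [-0.03, 0, 0, 0, 0, 0, 0.5], [-0.04, 0, 0, 0, 0, 0, 0.5]]
  ]
}}

```text
time_s: 26.45
ee_pos: [561.2, -47.3, 181.6]
ee_rot: [-3.142, -0.003, 0.0]
ft_force: [1.1, 0.4, 0.7]
width: 0.502
finger_force: 0.0
```

>>> {"api": "servo_tool", "payload": {
  "series": [
    [[-0.04, 0, 0, 0, 0, 0, 0.5], [-0.04, 0, 0, 0, 0, 0, 0.5], [-0.03, 0, 0, 0, 0, 0, 0.5], [-0.01, 0, 0, 0, 0, 0, 0.5], [0, 0, 0, 0, 0, 0, 0.5], [0, 0, 0, 0, 0, 0, 0.5], [0, 0, 0, 0, 0, 0, 0.5]]
  ]
}}

```text
time_s: 27.15
ee_pos: [442.3, -47.4, 180.7]
ee_rot: [-3.141, -0.002, 0.0]
ft_force: [-0.8, -0.3, -0.5]
width: 0.499
finger_force: 0.0
```

Run:
```python
from h import *
s=viewer.grab_frame("scene"); t=viewer.grab_frame("top")
out=[]
for n,im,o,w in(("scene",s,(160,180),(200,130)),("top",t,(280,130),(200,130))):
    c=viewer.camera_info(n); b=cv2.resize(im[o[1]:o[1]+w[1],o[0]:o[0]+w[0],::-1],None,fx=2,fy=2,interpolation=cv2.INTER_CUBIC); b=cv2.convertScaleAbs(b,alpha=1.3)
    for q in (cyl((21,105),(21,10))+[654,-142.5,0],cyl((21,105),(21,10))+[647,47.5,0],cyl((34,85),(34,80))+[650.5,-47.2,0]): cv2.polylines(b,[cv2.convexHull(((proj(c,q)-o+.5)*2).astype(int))],True,(0,255,255))
    out.append(b)
cv2.imwrite("pics/c6.png",np.hstack(out)); print(r.get_obs()["ee_pos"])
```

```text
[441.76110687 -47.34918208 180.28133146]
```

View pics/c6.png

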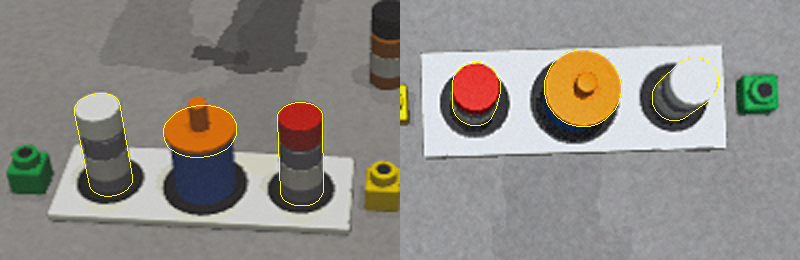

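The cover sits flat and centred on the beaker, both bottles are upright on the right discs, and the arm is clear. Handing in.

```bash
python3 -c "
from rig import r
print(r.hand_in())"
```

```text
the job is handed in; nothing more can be done
None
```

The job is handed in (no verdict was returned): in the last pictures the white bottle stands by the green port, the red bottle by the yellow port, and the beaker is on the middle disc with its cover flat; the arm never went near the black-capped bottle's or the tip box's positions.

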